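# Lock the organizer's castle nut

## Task

Tighten the orange castle nut in the organizer's top tray clockwise (seen from above) to the next place where a pair of its slots lines up with the slot across the post, without backing it off and without turning on past that place. Then take the locking key from its stand, lower it through the nut and the post, set it down softly without ramming it (never 60 N), press it fully home with a steady push of about 15 N (12 to 18) held for a second, and let go. Leave the sugar bowl, cup, jam jar and teaspoon where they are.

Things in the scene. Friction and masses are not known exactly. Their poses are not given: they have to be found in the camera images.
- organizer: Fixed bamboo organizer of three stacked open trays, 240 mm (its x) by 200 mm (its y), walls 8 mm. Origin at the centre of its underside, z up. Top tray: floor 150 mm, rim 176 mm above the origin. A brass post stands in the middle of the top tray with the orange castle nut on it.
- post_slot (a point): Centre of the floor of the slot across the brass post, 167 mm above the organizer's origin, on a level with the floor of the nut's slots. The slot is 8 mm wide, runs along the organizer's x axis and is open above and at both ends; the post (18 mm by 19 mm) ends 11 mm above this floor.
- nut (a joint): Turn of the nut about the post, rad; grows clockwise seen from above. At 0, and again at 1.047 (60 degrees), a pair of its slots runs along the post's slot. It starts between 0.2 and 0.75, so the next place in line is 1.047. It turns stiffly (0.25 N m of friction) and stays where it is left. The key enters only if the nut is within about 0.05 rad.
- nut_seat (a point): Centre of the floor of the slots of the orange nut, on the post's axis; turns with the nut, x along a pair of slots. The nut is a hexagon 46 mm across flats, from 15 mm below this point to 12 mm above it. Six slots 8 mm wide and 12 mm deep cut its crown, one in the middle of each flat, open above and out through the flat.
- key: Loose locking key, about 50 g, upright in its stand. Origin at the centre of its underside, z up, x along the blade; alike after half a turn. Steel blade 44 mm long (x), 5.5 mm thick (y), 16 mm tall, the lowest 3 mm narrowed to 40 x 3.5 mm. Blue grip tab above it 26 mm (x) by 10 mm (y), 16 to 48 mm above the origin. Contact is hard. Seated, its origin lies at nut_seat and the blade stands 4 mm out of the crown.
- key_top (a point): Centre of the flat top of the key's grip tab, 48 mm above the key's origin.
- stand: Fixed dark wood stand for the key, 85 x 50 x 26 mm, origin at the centre of its underside. A slot along its x axis, 46.5 mm by 7.5 mm and 12 mm deep, holds the key's blade; the key's underside is 14 mm above the origin.
- sugar_bowl: White ceramic sugar bowl with lid, 86 mm across, 90 mm tall, origin at the centre of its underside. Leave it alone.
- cup: Blue plastic cup, 76 mm across, 90 mm tall, origin at the centre of its underside. Leave it alone.
- jam_jar: Closed jam jar, 68 mm across, 90 mm tall, origin at the centre of its underside. Leave it alone.
- teaspoon: Steel teaspoon 140 mm long lying flat. Leave it alone.
Not all that is in view belongs to the job. Of the things that look like the key, the smaller one is meant.

How it is judged:
By the outcome, as a careful person would: the job done as asked, in the order asked, and still so for the second after the job is handed in, with the robot touching nothing.
It also fails if it takes over 72 s, if anything falls off the work surface, if the arm or the gripper's body presses on something with over 40 N, if the wrist force passes 120 N, or if a joint passes its speed limit or range.

## Robot

A 7-joint arm with a two-finger parallel gripper is mounted at the origin on the work surface. World frame = base frame: x ahead of the robot, y to its left, z up, the work surface at z = 0. Lengths are in m, angles in rad, forces in N, time in s.
With the tool pointing down it reaches from about 0.4 to 0.875 m from the base axis. Payload 19.3 kg.
Tool frame: the origin (TCP) lies between the finger pads; the fingertips stand 17 mm ahead of it and the grasp point (between the pads) lies 2 mm behind it (bot.finger_overhang is the distance from the TCP to the fingertips, in m); z points along the fingers, y is the line along which they close (so a half turn about z gives the same grasp; the last joint's range is limited). The gripper opens to 85 mm and grips with 20 to 120 N. Pads are 22 mm wide; open, the fingers measure 114 mm over their backs; the gripper's body (76 mm by 85 mm) begins 54 mm behind the grasp point. The pads swing forward as they close: fully open they stand 13 mm farther back than shut.
Start: joints at [1.21, 0.521, -0.036, 1.599, 0.021, 1.021, -0.113], TCP at [0.179, -0.599, 0.248] pointing down, gripper open.
Joint ranges: [-2.91, 2.91], [-0.3, 2.13], [-1.5, 1.42], [0.17, 2.43], [-1.26, 4.41], [0.16, 1.93], [-2.52, 2.52]. Speed limits (rad/s): [1.89, 1.89, 2.39, 2.39, 3.01, 3.01, 3.01].

## Interface

Orientations are given as [roll, pitch, yaw] about the fixed x, y, z axes, in that order (R = Rz(yaw) Ry(pitch) Rx(roll)).
In Python, from workcell import observe, grab_frame, bot gives the robot as it stands.
- The arm moves only by the shell command python3 -m crank 'ROWS' [FORCE]. ROWS is a JSON object of lists of equal length, an entry for each row: "linear": the shift along the world's x, y, z each as a share of 0.25 m, from -1 to 1, a list of three; "delta_rot": the turn, a rotation vector about the world's x, y, z each as a share of 30 degrees, from -1 to 1, a list of three; "fingers": the opening, from -1 (shut) to 1 (fully open). In form: {"linear": [[dx, dy, dz], ...], "delta_rot": [[rx, ry, rz], ...], "fingers": [fingers, ...]}. A call has 1 to 5 rows; each row is the pose to reach, as a shift and turn from the pose commanded when the call began; what a row does not reach only later rows make up. A row lasts 1/10 s, in which the tool goes at most 50 mm and 8.59 degrees, less where a joint would pass 70% of its speed; a pose out of reach is approached as far as the arm can. A call with a number of a shift or a turn outside -1 to 1 is refused whole. A call with a gripper value outside its range is refused whole. The fingers move at their own pace and stop on an object; FORCE is the grip in N (left out, the last holds). Time passes only in rows, so rows that repeat a pose let the fingers close. It gives the time, the measured TCP pose, the force, the opening and the grip force at its end, in the units of the state.
- observe(): the state, without advancing time (a new reading comes with each control period).
- grab_frame(name): name is "scene" or "top" or "wrist"; returns a dict with "image" (384x512x3 uint8, red, green, blue), "mtx" (3x3 intrinsics, pixels), "xyz" and "orientation" of the camera in the world. Camera axes: x right, y down, z forward; pixel columns grow to the right and rows downward; lengths in m; the calibration is good to about 2 mm. A picture is of the moment at which its call begins. There is no depth.
- bot.job_done(): hands the job in; it is judged then, once.
The state is a dict: "clock": time; "qpos": joint angles; "qd": joint speeds; "joint_efforts": joint torques, N m; "position": TCP position; "tool_rot": TCP orientation; "force": force on the tool from outside, world axes, zero at the start; "moment": the same for the moment, N m; "grip_width": finger opening in m; "finger_force": force on a finger pad.
Only numpy, scipy, OpenCV 4.12 (cv2) and the standard library are available. Lean on these libraries where they do the work, as an engineer would, in place of code of your own. Each camera call takes 0.05 s, during which the arm holds its last target. There are 200 camera calls.

## Working session

There is one attempt and no reset: what is moved stays moved. The work goes in short steps, Python scripts to look and compute and a shell command to move; the robot and the scene stay as the last step left them, time stands still between calls to the robot, and variables do not carry over. Pictures are saved under pics/ and viewed, at most 12 in all, crops included, and the job is handed in when it is done.

```bash
ls; mkdir -p pics
python3 - <<'E'
from workcell import observe, grab_frame, bot
import cv2
s=observe();print(s)
for n in("scene","top"):
    f=grab_frame(n);cv2.imwrite(f"pics/{n}0.png",f["image"][:,:,::-1]);print(n,f["mtx"],f["xyz"],f["orientation"])
E
```

```text
pics
{'clock': 0.0, 'qpos': array([ 1.20978666,  0.52203256, -0.03631884,  1.59997473,  0.02119046,
        1.02110287, -0.11281584]), 'qd': array([ 0.00080953, -0.00062417, -0.00097174,  0.00157938, -0.00044244,
       -0.00011547, -0.0010561 ]), 'joint_efforts': array([-3.83016828e-03, -9.27111053e+01,  1.97842620e+00, -3.69944143e+01,
        1.76056096e-02,  8.12931452e-03, -2.45136357e-05]), 'position': array([ 0.17908177, -0.59847488,  0.24772617]), 'tool_rot': array([-3.14046237e+00,  7.64534324e-05,  2.90770887e-01]), 'force': array([ 0.39169896, -0.7055489 , -0.11804053]), 'moment': array([-0.00296915, -0.01546102, -0.03617046]), 'finger_force': 0.0, 'grip_width': 0.0854328907052941}
scene [[411.94904263   0.         255.70738995]
 [  0.         411.94904263 192.30935031]
 [  0.           0.           1.        ]] [ 0.9630839  -0.62841255  0.79993629] [-2.36397293 -0.01380667  0.70370895]
top [[418.96077795   0.         257.60879247]
 [  0.         418.96077795 185.79061147]
 [  0.           0.           1.        ]] [ 0.50445661 -0.10835485  1.10613463] [-3.10723523e+00  3.14302542e-04 -1.54196450e+00]
```

View pics/scene0.png

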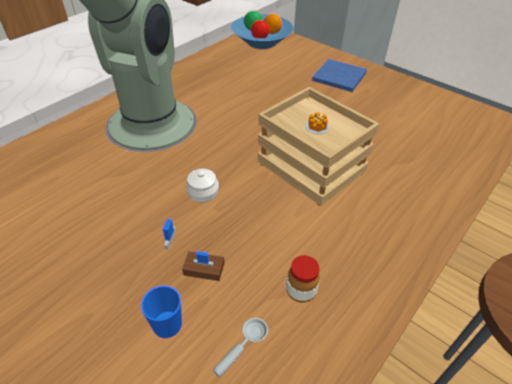

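View pics/top0.png

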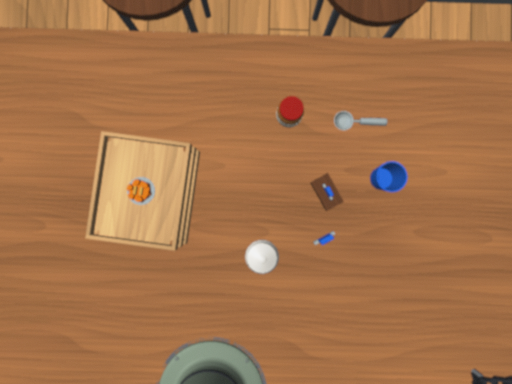

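The scene shows two key-like things: a blue tab upright in the dark stand (top 327,190; scene 203,258), and a lying blue one (top 325,239; scene 168,233). The nut is at top (139,190) and the organizer around (143,191). By the description I choose the one in the stand, and I'll check it in a crop.

```bash
cat > h.py <<'E'
import numpy as np, cv2
from scipy.spatial.transform import Rotation as R
from workcell import observe, grab_frame, bot
def Rm(o): return R.from_euler('xyz',o).as_matrix()
def toz(f,uv,z):
    uv=np.atleast_2d(uv).astype(float); d=np.c_[uv,np.ones(len(uv))]@np.linalg.inv(f["mtx"]).T@Rm(f["orientation"]).T
    c=np.array(f["xyz"]); return c+d*((z-c[2])/d[:,2])[:,None]
def proj(f,P):
    p=(np.atleast_2d(P)-f["xyz"])@Rm(f["orientation"])@np.array(f["mtx"]).T; return p[:,:2]/p[:,2:]
def save(f,name,box=None,s=1):
    im=f["image"][:,:,::-1]
    if box: im=im[box[1]:box[3],box[0]:box[2]]
    cv2.imwrite(f"pics/{name}.png",cv2.resize(im,None,fx=s,fy=s,interpolation=cv2.INTER_CUBIC))
E
python3 - <<'E'
from h import *
f=grab_frame("top");g=grab_frame("scene")
a=f["image"][165:255,290:350];b=f["image"][125:255,80:205];c=g["image"][210:290,150:240]
L=[cv2.resize(a,None,fx=4.4,fy=4.4,interpolation=2),cv2.resize(b,(380,396),interpolation=2)]
top=np.hstack(L)
cv2.imwrite("pics/crop1.png",top[:,:,::-1]);print(top.shape)
for n,uv,z in[("key",(327,190),.05),("stand",(326,192),.026),("lying",(325,239),.01),("nut",(139,190),.18),("bowl",(262,257),.05),("jar",(290,110),.09),("cup",(389,177),.09)]: print(n,toz(f,uv,z).round(3))
print(toz(f,[(101,132),(190,143),(176,249),(86,239)],.176).round(4))
print(toz(g,[(203,258)],.05),toz(g,[(317,121)],.18))
E
```

```text
(396, 644, 3)
key [[ 0.535 -0.282  0.05 ]]
stand [[ 0.531 -0.284  0.026]]
lying [[ 0.408 -0.286  0.01 ]]
nut [[0.519 0.155 0.18 ]]
bowl [[ 0.362 -0.123  0.05 ]]
jar [[ 0.727 -0.181  0.09 ]]
cup [[ 0.57  -0.425  0.09 ]]
[[0.6464 0.2457 0.176 ]
 [0.6275 0.0463 0.176 ]
 [0.3915 0.0691 0.176 ]
 [0.4077 0.2689 0.176 ]]
[[ 0.53707764 -0.28994091  0.05      ]] [[0.5272338  0.14043304 0.18      ]]
```

View pics/crop1.png

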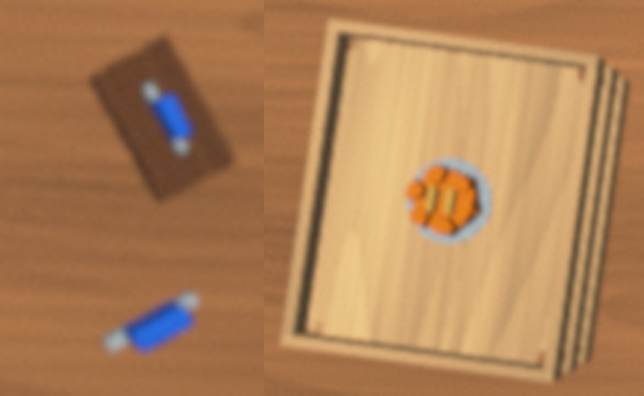

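The crop shows the stand key upright and smaller (pixels 152,90–182,147), so it is the one meant. The lying one is the bigger decoy. The organizer yaw is about -5.5°, its centre about (0.518, 0.157). I'm moving above the nut.

```bash
python3 -m crank '{"linear":[[0.96,0,0.3],[0.96,0,0.3],[0.96,0,0.3],[0.96,0,0.3],[0.96,0,0.3]],"delta_rot":[[0,0,0.5],[0,0,0.8],[0,0,0.8],[0,0,0.8],[0,0,0.8]],"fingers":[1,1,1,1,1]}'
python3 -m crank '{"linear":[[0.1,0.98,0.2],[0.1,0.98,0.2],[0.1,0.98,0.2],[0.1,0.98,0.2],[0.1,0.98,0.2]],"delta_rot":[[0,0,0],[0,0,0],[0,0,0],[0,0,0],[0,0,0]],"fingers":[1,1,1,1,1]}'
python3 -m crank '{"linear":[[0,1,0],[0,1,0],[0,1,0],[0,1,0],[0,1,0]],"delta_rot":[[0,0,0],[0,0,0],[0,0,0],[0,0,0],[0,0,0]],"fingers":[1,1,1,1,1]}'
python3 -m crank '{"linear":[[0.3,0.9,0],[0.3,0.9,0],[0.3,0.9,0],[0.3,0.9,0],[0.3,0.9,0]],"delta_rot":[[0,0,0],[0,0,0],[0,0,0],[0,0,0],[0,0,0]],"fingers":[1,1,1,1,1]}'
```

```text
clock: 0.7
position: [0.4194, -0.5985, 0.3235]
tool_rot: [-3.141, -0.0, 0.71]
force: [-0.2, -0.8, 0.8]
grip_width: 0.0852
finger_force: 0.0
clock: 1.2
position: [0.4425, -0.353, 0.3729]
tool_rot: [-3.142, 0.0, 0.71]
force: [0.5, -0.3, 1.0]
grip_width: 0.0854
finger_force: 0.0
clock: 1.7
position: [0.4421, -0.1031, 0.3728]
tool_rot: [3.141, -0.0, 0.709]
force: [2.0, 0.1, -0.6]
grip_width: 0.0852
finger_force: 0.0
clock: 2.2
position: [0.5179, 0.123, 0.3726]
tool_rot: [-3.141, -0.0, 0.711]
force: [0.0, -0.1, -0.3]
grip_width: 0.0855
finger_force: 0.0
```

Run:
```python
from h import *
f=grab_frame("wrist");save(f,"w1",s=1.5);print(f["xyz"],f["orientation"],f["mtx"],proj(f,[[.518,.157,.179],[.518,.157,.167]]))
```

```text
[0.57251021 0.17023447 0.49909293] [ 2.85864418e+00  1.34542391e-03 -8.60150090e-01] [[269.93086198   0.         255.0830978 ]
 [  0.         269.93086198 189.62414646]
 [  0.           0.           1.        ]] [[234.00164951 154.83672858]
 [234.74451995 153.32414292]]
```

View pics/w1.png

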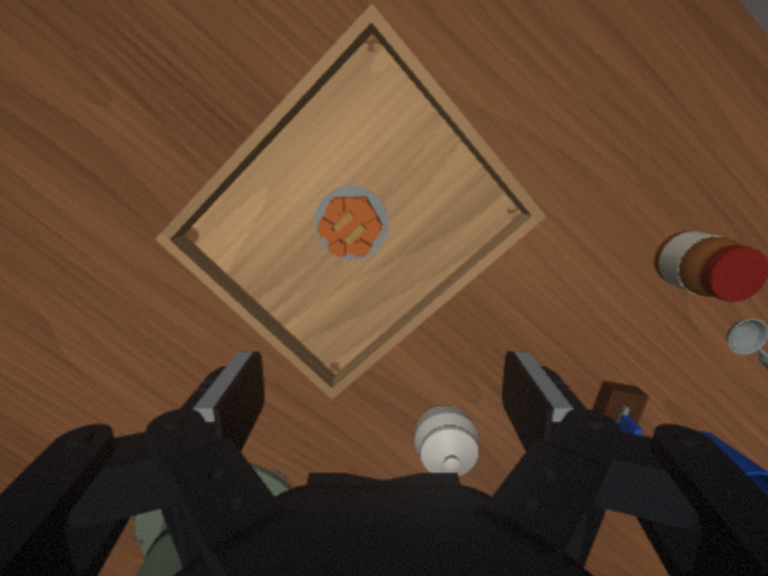

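The wrist view shows the nut at (351,227)/1.5 px, as predicted, inside the tray with clear room around it. I'll go lower for the angle measurement.

```bash
python3 -m crank '{"linear":[[-0.056,0.088,-0.4],[-0.056,0.088,-0.4],[-0.056,0.088,-0.4],[-0.056,0.088,-0.4],[-0.056,0.088,-0.4]],"delta_rot":[[0,0,0],[0,0,0],[0,0,0],[0,0,0],[0,0,0]],"fingers":[1,1,1,1,1]}'
cat > rect.py <<'E'
from h import *
def rect(f,c,z,half,px):  # image: right=+x, up=+y
    h=half; P=np.array([[c[0]-h,c[1]+h,z],[c[0]+h,c[1]+h,z],[c[0]+h,c[1]-h,z],[c[0]-h,c[1]-h,z]])
    n=2*half*px; H=cv2.getPerspectiveTransform(np.float32([[0,0],[n,0],[n,n],[0,n]]),np.float32(proj(f,P)))
    return cv2.warpPerspective(f["image"],H,(int(n),int(n)),flags=cv2.INTER_CUBIC|cv2.WARP_INVERSE_MAP)
E
python3 - <<'E'
from rect import *
f=grab_frame("wrist")
a=rect(f,(.518,.157),.178,.036,8000)
cv2.imwrite("pics/n2.png",a[:,:,::-1]);np.save("f2.npy",f,allow_pickle=True)
E
```

```text
clock: 2.75
position: [0.5049, 0.1417, 0.2748]
tool_rot: [3.14, -0.002, 0.709]
force: [0.3, -1.2, 0.4]
grip_width: 0.0855
finger_force: 0.0
```

View pics/n2.png

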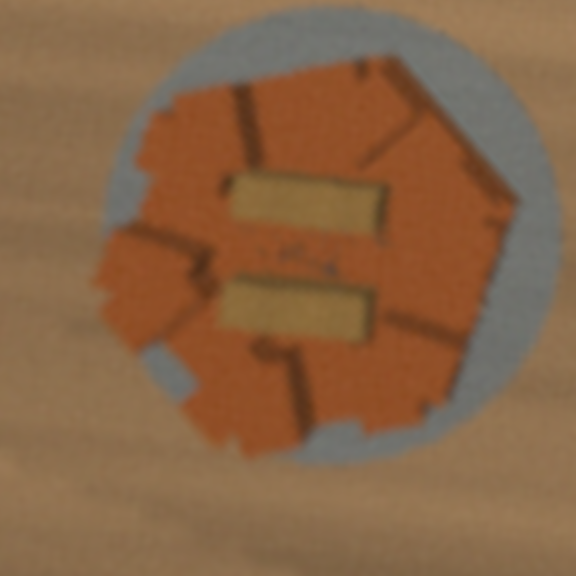

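The rectified view (8 px/mm) shows the post slot at about -5.3° and the post centre at pixel (303,256), i.e. about (0.520, 0.161). The hexagon edges are at about 10.7°, so the slots are at 40.7° and need about 46° clockwise. I'll turn the gripper to just short of the flats and take one check view.

```bash
python3 -m crank '{"linear":[[0.06,0.072,0],[0.06,0.072,0],[0.06,0.072,0],[0.06,0.072,0],[0.06,0.072,0]],"delta_rot":[[0,0,0.25],[0,0,0.5],[0,0,0.75],[0,0,0.947],[0,0,0.947]],"fingers":[1,1,1,1,1]}'
python3 - <<'E'
from rect import *
f=grab_frame("wrist")
a=rect(f,(.520,.161),.178,.036,8000)
cv2.imwrite("pics/n3.png",a[:,:,::-1]);print(f["xyz"])
s=observe();print(s["qpos"].round(2),s["position"].round(4),s["tool_rot"].round(3),s["force"].round(1))
E
```

```text
clock: 3.3
position: [0.5196, 0.1595, 0.2742]
tool_rot: [3.14, -0.001, 1.206]
force: [0.8, -0.3, -0.2]
grip_width: 0.0854
finger_force: 0.0
[0.54544172 0.22675394 0.4007287 ]
[ 0.06  0.42 -0.63  1.77  0.28  1.05 -1.04] [0.5194 0.1595 0.2739] [ 3.140e+00 -1.000e-03  1.202e+00] [-0.7  0.5 -0.1]
```

View pics/n3.png

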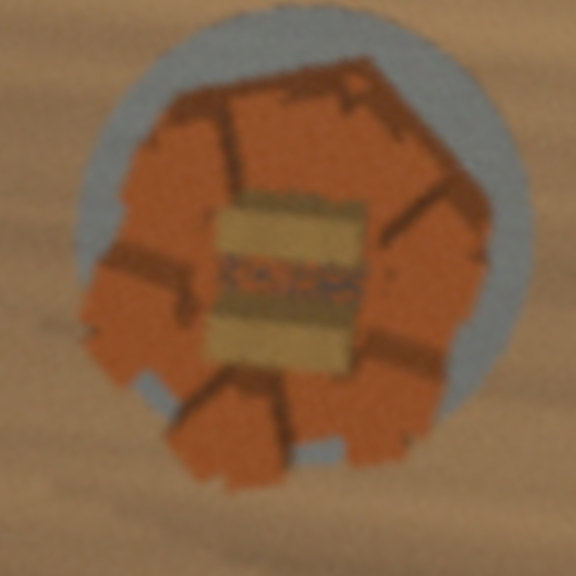

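The post centre in this second view is at (285,289), i.e. (0.5196, 0.161), so both views agree. The edges are still at about 10.4°. I'll descend and close.

```bash
python3 -m crank '{"linear":[[0,0.006,-0.15],[0,0.006,-0.25],[0,0.006,-0.34],[0,0.006,-0.408],[0,0.006,-0.408]],"delta_rot":[[0,0,0],[0,0,0],[0,0,0],[0,0,0],[0,0,0]],"fingers":[1,1,1,1,1]}'
python3 -m crank '{"linear":[[0,0,0],[0,0,0],[0,0,0],[0,0,0],[0,0,0]],"delta_rot":[[0,0,0],[0,0,0],[0,0,0],[0,0,0],[0,0,0]],"fingers":[0.12,0.12,0.12,0.12,0.12]}' 30
```

```text
clock: 3.85
position: [0.5183, 0.161, 0.1695]
tool_rot: [-3.14, 0.002, 1.202]
force: [-0.2, -0.6, 0.5]
grip_width: 0.0853
finger_force: 0.0
clock: 4.35
position: [0.5188, 0.1615, 0.171]
tool_rot: [3.141, -0.0, 1.205]
force: [-0.9, -0.0, -0.0]
grip_width: 0.0479
finger_force: 0.0
```

```bash
python3 -m crank '{"linear":[[0,0,0],[0,0,0],[0,0,0],[0,0,0],[0,0,0]],"delta_rot":[[0,0,0],[0,0,0],[0,0,0],[0,0,0],[0,0,0]],"fingers":[0,-0.1,-0.1,-0.1,-0.1]}' 60; python3 -c "
from h import *
s=observe();print(s['position'],s['tool_rot'],s['force'],s['moment'])"
```

```text
clock: 4.85
position: [0.5193, 0.1613, 0.1714]
tool_rot: [3.14, -0.0, 1.205]
force: [-0.5, -2.6, 10.5]
grip_width: 0.0449
finger_force: 59.0
[0.51931968 0.16132941 0.17139252] [ 3.14006165e+00 -4.22431068e-04  1.20521747e+00] [-0.48677071 -2.63157822 10.5225932 ] [-0.59665091 -0.00905027  0.13706427]
```

```bash
python3 -m crank '{"linear":[[0,0,0],[0,0,0],[0,0,0],[0,0,0],[0,0,0]],"delta_rot":[[0,0,-0.15],[0,0,-0.3],[0,0,-0.45],[0,0,-0.6],[0,0,-0.75]],"fingers":[-0.1,-0.1,-0.1,-0.1,-0.1]}'
python3 -m crank '{"linear":[[0,0,0],[0,0,0],[0,0,0],[0,0,0],[0,0,0]],"delta_rot":[[0,0,-0.15],[0,0,-0.3],[0,0,-0.45],[0,0,-0.6],[0,0,-0.69]],"fingers":[-0.1,-0.1,-0.1,-0.1,-0.1]}'
python3 -m crank '{"linear":[[0,0,0],[0,0,0],[0,0,0]],"delta_rot":[[0,0,0],[0,0,0],[0,0,0]],"fingers":[-0.1,-0.1,-0.1]}'; python3 -c "
from h import *
s=observe();print(s['position'],s['tool_rot'],s['force'],s['moment'])"
```

```text
clock: 5.35
position: [0.5198, 0.161, 0.1714]
tool_rot: [3.14, -0.001, 0.809]
force: [3.7, -4.8, 8.5]
grip_width: 0.0454
finger_force: 59.3
clock: 5.85
position: [0.5201, 0.1606, 0.1714]
tool_rot: [3.14, -0.002, 0.448]
force: [6.3, -7.8, 6.4]
grip_width: 0.045
finger_force: 59.6
clock: 6.15
position: [0.5201, 0.1606, 0.1714]
tool_rot: [3.14, -0.002, 0.45]
force: [6.7, -6.3, 7.4]
grip_width: 0.0451
finger_force: 59.2
[0.52007974 0.16059391 0.17143629] [ 3.13998197e+00 -2.25385161e-03  4.49999586e-01] [ 6.68357946 -6.3114558   7.38128554] [-1.4683441  -1.26728902 -0.2462826 ]
```

```bash
python3 -m crank '{"linear":[[0,0,0],[0,0,0],[0,0,0],[0,0,0],[0,0,0]],"delta_rot":[[0,0,0],[0,0,0],[0,0,0],[0,0,0],[0,0,0]],"fingers":[1,1,1,1,1]}'
python3 -m crank '{"linear":[[0,0,0.15],[0,0,0.3],[0,0,0.4],[0,0,0.4],[0,0,0.4]],"delta_rot":[[0,0,0],[0,0,0],[0,0,0],[0,0,0],[0,0,0]],"fingers":[1,1,1,1,1]}'
python3 - <<'E'
from rect import *
f=grab_frame("wrist")
a=rect(f,(.520,.161),.178,.036,8000)
cv2.imwrite("pics/n4.png",a[:,:,::-1])
E
```

```text
clock: 6.65
position: [0.5186, 0.1616, 0.1706]
tool_rot: [-3.141, 0.0, 0.452]
force: [-0.7, 0.3, 0.9]
grip_width: 0.0852
finger_force: 0.0
clock: 7.15
position: [0.5187, 0.1614, 0.2707]
tool_rot: [3.141, -0.001, 0.451]
force: [-0.0, 0.4, -1.2]
grip_width: 0.0855
finger_force: 0.0
```

View pics/n4.png

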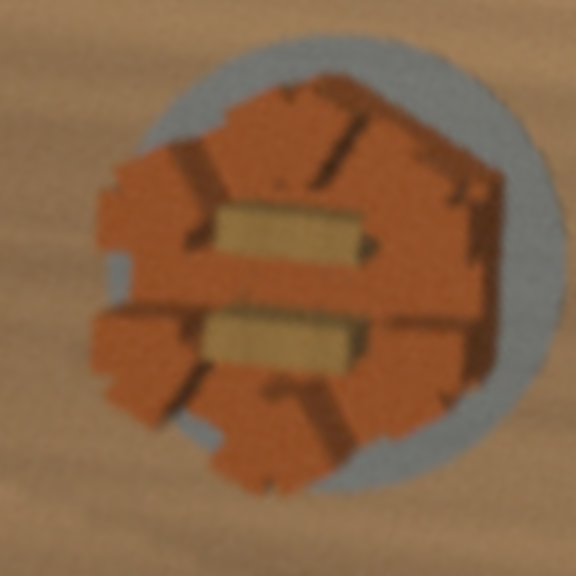

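The nut slot (lower wall (105,308)–(465,322)) reads about -3° and the post about -5°, so the nut is slightly short. I'll measure both numerically with an edge fit.

```bash
cat > fit.py <<'E'
from h import *
from scipy.optimize import minimize
def segs(kind):
    S=[]
    if kind=="nut":
        for k in range(6):
            M=R.from_euler('z',60*k,degrees=True).as_matrix()[:2,:2]
            for s in(-1,1):
                S+= [(M@[14,4*s],M@[22.5,4*s]),(M@[23,4*s],M@[23,12.5*s])]
    else:
        for s in(-1,1):
            S+= [([-9,4*s],[9,4*s]),([-9,9.5*s],[9,9.5*s]),([-9,4*s],[-9,9.5*s]),([9,4*s],[9,9.5*s])]
    return S
def fit(f,kind,z,x0):
    g=cv2.GaussianBlur(cv2.cvtColor(f["image"],cv2.COLOR_RGB2LAB).astype(np.float32),(0,0),.8)
    gx,gy=cv2.Sobel(g,5,1,0),cv2.Sobel(g,5,0,1)
    t=np.linspace(0.05,.95,15)[:,None]; S=[(np.array(a),np.array(b)) for a,b in segs(kind)]
    P=np.array([a+(b-a)*t for a,b in S])/1000
    def cost(v):
        c,s=np.cos(v[2]),np.sin(v[2]); Q=P@np.array([[c,s],[-s,c]])+v[:2]
        uv=proj(f,np.c_[Q.reshape(-1,2),np.full(Q[...,0].size,z)]).astype(np.float32).reshape(*Q.shape)
        d=uv[:,-1]-uv[:,0]; n=np.c_[-d[:,1],d[:,0]]/np.linalg.norm(d,axis=1)[:,None]
        sx=cv2.remap(gx,uv[...,0],uv[...,1],1);sy=cv2.remap(gy,uv[...,0],uv[...,1],1)
        return -np.abs(sx*n[:,None,:1]+sy*n[:,None,1:]).sum(2).mean()
    best=min((minimize(cost,[x0[0],x0[1],np.radians(a)],method="Nelder-Mead",options=dict(initial_simplex=[[x0[0]+p,x0[1]+q,np.radians(a+r)] for p,q,r in((0,0,0),(.002,0,0),(0,.002,0),(0,0,3))])) for a in np.arange(-8,9,3)+x0[2]),key=lambda r:r.fun)
    return best.x[:2].round(4),round(np.degrees(best.x[2]),2),round(best.fun,1)
E
python3 - <<'E'
from fit import *
f=grab_frame("wrist"); print(fit(f,"nut",.179,(.52,.161,-4)),fit(f,"post",.178,(.52,.161,-5)))
g=np.load("f2.npy",allow_pickle=True).item(); print(fit(g,"nut",.179,(.52,.161,-19)),fit(g,"post",.178,(.52,.161,-5)))
E
```

```text
(array([0.5191, 0.1608]), np.float64(-2.74), np.float64(-102.5)) (array([0.5191, 0.1607]), np.float64(-6.37), np.float64(-108.7))
(array([0.5193, 0.1607]), np.float64(-19.01), np.float64(-94.5)) (array([0.5191, 0.1607]), np.float64(-6.7), np.float64(-94.0))
```

The fit gives the nut at -2.7° and the post at about -6.5°, both centred on (0.5191, 0.1607), so about 3.5° more is needed.

```bash
python3 -m crank '{"linear":[[0,0,-0.15],[0,0,-0.3],[0,0,-0.4],[0,0,-0.4],[0,0,-0.4]],"delta_rot":[[0,0,0],[0,0,0],[0,0,0],[0,0,0],[0,0,0]],"fingers":[0.5,0.2,0.12,0.12,0.12]}'
python3 -m crank '{"linear":[[0,0,0],[0,0,0],[0,0,0],[0,0,0],[0,0,0]],"delta_rot":[[0,0,0],[0,0,0],[0,0,0],[0,0,0],[0,0,0]],"fingers":[0,-0.1,-0.1,-0.1,-0.1]}' 60
python3 -m crank '{"linear":[[0,0,0],[0,0,0],[0,0,0],[0,0,0],[0,0,0]],"delta_rot":[[0,0,-0.04],[0,0,-0.08],[0,0,-0.11],[0,0,-0.11],[0,0,-0.11]],"fingers":[-0.1,-0.1,-0.1,-0.1,-0.1]}'
python3 -m crank '{"linear":[[0,0,0],[0,0,0],[0,0,0],[0,0,0],[0,0,0]],"delta_rot":[[0,0,0],[0,0,0],[0,0,0],[0,0,0],[0,0,0]],"fingers":[1,1,1,1,1]}'
python3 -m crank '{"linear":[[0,0,0.15],[0,0,0.3],[0,0,0.4],[0,0,0.4],[0,0,0.4]],"delta_rot":[[0,0,0],[0,0,0],[0,0,0],[0,0,0],[0,0,0]],"fingers":[1,1,1,1,1]}'
python3 - <<'E'
from fit import *
f=grab_frame("wrist"); print(fit(f,"nut",.179,(.52,.161,-4)),fit(f,"post",.178,(.52,.161,-5)))
E
```

```text
clock: 7.75
position: [0.5177, 0.1602, 0.1684]
tool_rot: [3.141, 0.004, 0.451]
force: [1.0, -4.6, -2.7]
grip_width: 0.0476
finger_force: 2.6
clock: 8.25
position: [0.518, 0.1596, 0.1691]
tool_rot: [3.14, 0.004, 0.451]
force: [1.2, -8.3, -5.4]
grip_width: 0.0449
finger_force: 61.9
clock: 8.75
position: [0.518, 0.1597, 0.169]
tool_rot: [3.14, 0.004, 0.393]
force: [1.7, -7.9, -4.8]
grip_width: 0.0453
finger_force: 61.4
clock: 9.25
position: [0.5186, 0.1616, 0.1706]
tool_rot: [-3.142, 0.0, 0.394]
force: [-0.5, 1.3, -0.2]
grip_width: 0.0854
finger_force: 0.0
clock: 9.75
position: [0.5187, 0.1614, 0.2708]
tool_rot: [3.141, -0.001, 0.394]
force: [-0.4, 1.3, -1.1]
grip_width: 0.0856
finger_force: 0.0
(array([0.5192, 0.1608]), np.float64(-6.24), np.float64(-102.6)) (array([0.5192, 0.1607]), np.float64(-6.06), np.float64(-119.2))
```

The nut (-6.2°) is now aligned with the post (-6.1°). On to the key.

```bash
python3 -m crank '{"linear":[[0,-0.9,0.05],[0,-0.9,0.05],[0,-0.9,0.05],[0,-0.9,0.05],[0,-0.9,0.05]],"delta_rot":[[0,0,0],[0,0,0],[0,0,0],[0,0,0],[0,0,0]],"fingers":[1,1,1,1,1]}'
python3 -m crank '{"linear":[[0.06,-0.88,-0.15],[0.06,-0.88,-0.15],[0.06,-0.88,-0.15],[0.06,-0.88,-0.15],[0.06,-0.88,-0.15]],"delta_rot":[[0,0,0.1],[0,0,0.18],[0,0,0.18],[0,0,0.18],[0,0,0.18]],"fingers":[1,1,1,1,1]}'
python3 -m crank '{"linear":[[0,0,0],[0,0,0]],"delta_rot":[[0,0,0],[0,0,0]],"fingers":[0.2,0]}'
python3 - <<'E'
from rect import *
f=grab_frame("wrist")
np.save("f5.npy",f,allow_pickle=True)
a=rect(f,(.535,-.284),.062,.05,6000)
cv2.imwrite("pics/k5.png",a[:,:,::-1]);print(observe()["position"],observe()["qpos"].round(2))
E
```

```text
clock: 10.3
position: [0.5178, -0.0679, 0.2822]
tool_rot: [3.141, 0.002, 0.39]
force: [1.4, 0.3, 1.1]
grip_width: 0.0854
finger_force: 0.0
clock: 10.8
position: [0.5321, -0.288, 0.2432]
tool_rot: [-3.14, 0.003, 0.484]
force: [-0.0, 0.3, -0.2]
grip_width: 0.0855
finger_force: 0.0
clock: 11.0
position: [0.5332, -0.2833, 0.2443]
tool_rot: [-3.14, 0.001, 0.488]
force: [-0.2, 0.1, 0.4]
grip_width: 0.0588
finger_force: 0.0
[ 0.53356536 -0.28252861  0.24479765] [ 0.57  0.5  -0.27  1.65  0.15  1.01 -0.82]
```

View pics/k5.png

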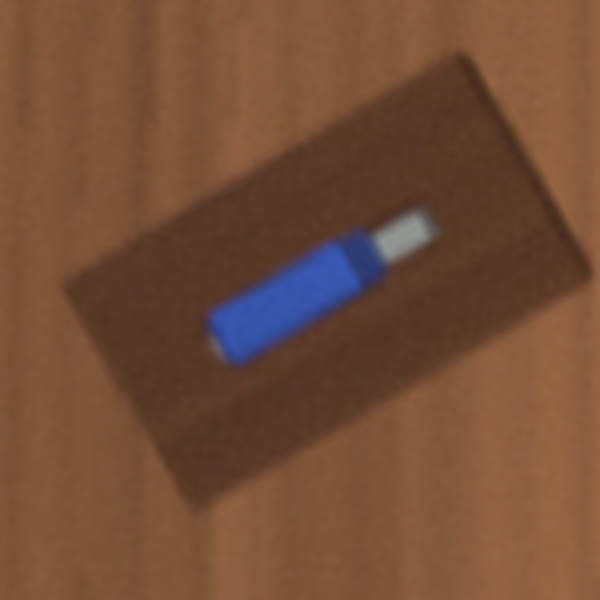

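The tab top is at about (288,304) in the 6 px/mm crop, i.e. (0.533, -0.285), at about 30°. I'll refine numerically.

```bash
sed -i 's/^    else:$/    elif kind in("tab","stand"):\n        a,b=dict(tab=(13,5),stand=(42.5,25))[kind]; S=[([-a,-b],[a,-b]),([-a,b],[a,b]),([-a,-b],[-a,b]),([a,-b],[a,b])]\n    else:/' fit.py
python3 - <<'E'
from fit import *
f=grab_frame("wrist")
print(fit(f,"tab",.062,(.533,-.2847,30)),fit(f,"stand",.026,(.533,-.2847,30)),observe()["position"],observe()["tool_rot"])
E
```

```text
(array([ 0.5324, -0.2842]), np.float64(28.31), np.float64(-193.0)) (array([ 0.5339, -0.2838]), np.float64(30.07), np.float64(-109.9)) [ 0.53376475 -0.2822176   0.24517707] [-3.14062302e+00  1.69901782e-04  4.89684324e-01]
```

```bash
python3 -m crank '{"linear":[[-0.004,-0.008,-0.2],[-0.004,-0.008,-0.4],[-0.004,-0.008,-0.55],[-0.004,-0.008,-0.65],[-0.004,-0.008,-0.65]],"delta_rot":[[0,0,0.01],[0,0,0.01],[0,0,0.01],[0,0,0.01],[0,0,0.01]],"fingers":[0,0,0,0,0]}'
python3 -m crank '{"linear":[[0,0,-0.05],[0,0,-0.1],[0,0,-0.12],[0,0,-0.12],[0,0,-0.12]],"delta_rot":[[0,0,0],[0,0,0],[0,0,0],[0,0,0],[0,0,0]],"fingers":[0,0,0,0,0]}'
python3 -m crank '{"linear":[[0,0,0],[0,0,0],[0,0,0],[0,0,0],[0,0,0]],"delta_rot":[[0,0,0],[0,0,0],[0,0,0],[0,0,0],[0,0,0]],"fingers":[-0.4,-0.6,-0.65,-0.65,-0.65]}' 20
```

```text
clock: 11.6
position: [0.5314, -0.2835, 0.0803]
tool_rot: [-3.137, 0.003, 0.495]
force: [-1.2, -0.1, 0.8]
grip_width: 0.0424
finger_force: 0.0
clock: 12.1
position: [0.5329, -0.2857, 0.0535]
tool_rot: [3.141, -0.0, 0.493]
force: [-0.1, -0.2, 0.7]
grip_width: 0.043
finger_force: 0.0
clock: 12.6
position: [0.5327, -0.2855, 0.0531]
tool_rot: [-3.142, -0.0, 0.493]
force: [0.1, 0.2, 0.0]
grip_width: 0.0148
finger_force: 0.0
```

```bash
python3 -m crank '{"linear":[[0,0,0],[0,0,0],[0,0,0],[0,0,0],[0,0,0]],"delta_rot":[[0,0,0],[0,0,0],[0,0,0],[0,0,0],[0,0,0]],"fingers":[-0.75,-0.85,-0.9,-0.9,-0.9]}' 30
python3 -c "
from h import *
s=observe();print(s['position'],s['tool_rot'],s['force'],s['moment'])"
```

```text
clock: 13.1
position: [0.5327, -0.2855, 0.0532]
tool_rot: [3.142, 0.0, 0.493]
force: [-0.7, 0.0, 2.4]
grip_width: 0.01
finger_force: 30.0
[ 0.53266672 -0.28554388  0.05315565] [3.14158169e+00 1.66926205e-05 4.93374571e-01] [-0.69550871  0.03221725  2.36405939] [0.05335765 0.17958978 0.00153474]
```

```bash
python3 -m crank '{"linear":[[0,0,0.04],[0,0,0.1],[0,0,0.25],[0,0,0.4],[0,0,0.5]],"delta_rot":[[0,0,0],[0,0,0],[0,0,0],[0,0,0],[0,0,0]],"fingers":[-0.9,-0.9,-0.9,-0.9,-0.9]}' 60
python3 -m crank '{"linear":[[0,0.1,0.3],[0,0.3,0.5],[0,0.5,0.5],[0,0.65,0.5],[0,0.8,0.5]],"delta_rot":[[0,0,-0.1],[0,0,-0.2],[0,0,-0.35],[0,0,-0.45],[0,0,-0.55]],"fingers":[-0.9,-0.9,-0.9,-0.9,-0.9]}'
python3 -m crank '{"linear":[[-0.03,0.2,0],[-0.05,0.4,0],[-0.054,0.6,0],[-0.054,0.8,0],[-0.054,0.98,0]],"delta_rot":[[0,0,-0.1],[0,0,-0.2],[0,0,-0.35],[0,0,-0.45],[0,0,-0.6]],"fingers":[-0.9,-0.9,-0.9,-0.9,-0.9]}'
python3 -m crank '{"linear":[[0,0,0],[0,0,0],[0,0,0]],"delta_rot":[[0,0,0],[0,0,0],[0,0,0]],"fingers":[-0.9,-0.9,-0.9]}'
python3 - <<'E'
from rect import *
f=grab_frame("wrist");save(f,"w6",s=1.5);np.save("f6.npy",f,allow_pickle=True)
s=observe();print(s['position'],s['tool_rot'],s['force'],s['moment'],s['qpos'].round(2))
E
```

```text
clock: 13.6
position: [0.5332, -0.2857, 0.1819]
tool_rot: [3.139, -0.002, 0.493]
force: [0.3, -0.6, -0.3]
grip_width: 0.0092
finger_force: 60.6
clock: 14.1
position: [0.5325, -0.094, 0.305]
tool_rot: [3.14, -0.003, 0.203]
force: [1.2, -0.1, -1.3]
grip_width: 0.009
finger_force: 60.5
clock: 14.6
position: [0.5184, 0.1517, 0.3037]
tool_rot: [-3.141, -0.001, -0.11]
force: [0.5, -0.8, 0.5]
grip_width: 0.0089
finger_force: 60.5
clock: 14.9
position: [0.5191, 0.1484, 0.3029]
tool_rot: [3.141, -0.001, -0.109]
force: [0.4, 0.1, 0.1]
grip_width: 0.009
finger_force: 60.5
[0.51922698 0.14808864 0.30277425] [ 3.14137802e+00 -5.12173595e-04 -1.09936133e-01] [ 0.26189865 -0.15090026 -0.90284799] [ 0.01701932 -0.00525853 -0.0076814 ] [-0.15  0.34 -0.31  1.75  0.12  1.07 -2.18]
```

View pics/w6.png

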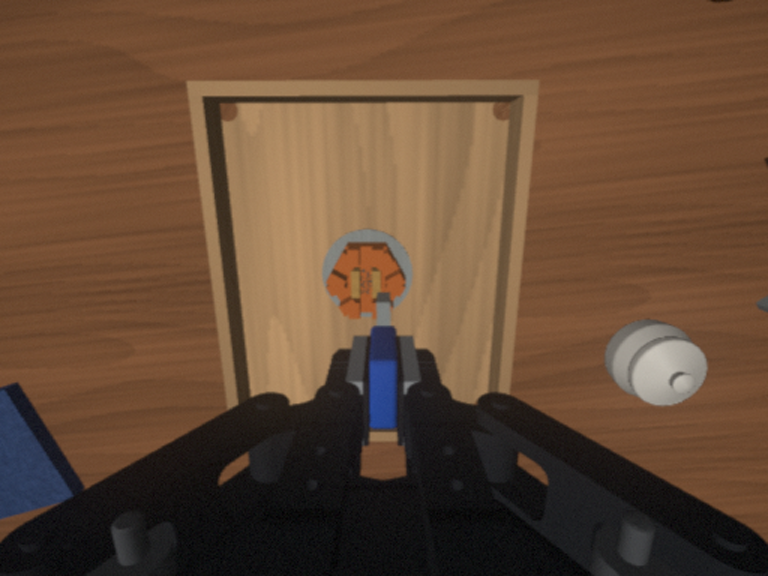

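The key is held straight in the fingers (tab at (383,380), blade end at (383,300)), with the slotted nut just behind at (366,283). I'll measure the tab and the nut in the same picture.

Run:
```python
from fit import *
f=np.load("f6.npy",allow_pickle=True).item()
print(fit(f,"tab",.3116,(.5192,.1481,-6)),fit(f,"nut",.179,(.5192,.1607,-6)),fit(f,"post",.178,(.5192,.1607,-6)))
```

```text
(array([0.5181, 0.149 ]), np.float64(-6.86), np.float64(-165.8)) (array([0.5192, 0.161 ]), np.float64(-6.01), np.float64(-110.6)) (array([0.5195, 0.1611]), np.float64(-6.32), np.float64(-116.0))
```

```bash
python3 -m crank '{"linear":[[0.004,0.05,-0.05],[0.004,0.05,-0.15],[0.004,0.05,-0.25],[0.004,0.05,-0.3],[0.004,0.05,-0.3]],"delta_rot":[[0,0,0.005],[0,0,0.005],[0,0,0.005],[0,0,0.005],[0,0,0.005]],"fingers":[-0.9,-0.9,-0.9,-0.9,-0.9]}'
python3 -m crank '{"linear":[[0,0,0],[0,0,0]],"delta_rot":[[0,0,0],[0,0,0]],"fingers":[-0.9,-0.9]}'
python3 - <<'E'
from rect import *
f=grab_frame("wrist")
s=observe();p=s['position'];print(p,s['tool_rot'],s['force'],s['moment'])
from fit import fit
print(fit(f,"tab",p[2]+.0088,(p[0]-.001,p[1],-6)),fit(f,"nut",.179,(.5192,.1607,-6)))
save(f,"w7",(150,60,350,300),2.5)
E
```

```text
clock: 15.45
position: [0.5195, 0.1615, 0.2257]
tool_rot: [3.141, 0.003, -0.106]
force: [0.9, -0.5, -0.7]
grip_width: 0.0088
finger_force: 60.5
clock: 15.65
position: [0.5207, 0.1619, 0.2283]
tool_rot: [-3.141, -0.001, -0.106]
force: [0.1, 0.8, -0.8]
grip_width: 0.0087
finger_force: 60.5
[0.52062787 0.1619439  0.22823182] [-3.14089801e+00 -1.40089925e-03 -1.06320030e-01] [ 0.38131319  0.38431121 -1.00463612] [-0.05331349  0.02026267 -0.01910437]
(array([0.5208, 0.1625]), np.float64(-6.68), np.float64(-167.6)) (array([0.5192, 0.161 ]), np.float64(-5.98), np.float64(-83.1))
```

View pics/w7.png

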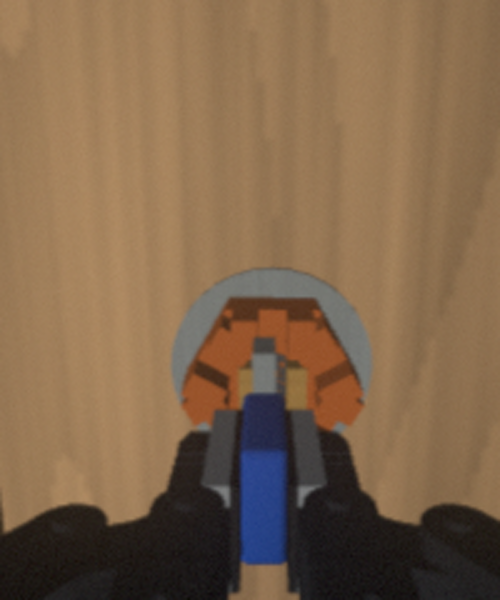

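Key blade at u≈265 and slot at u≈272 in the crop: the key must move about 1.6 mm toward -y.

```bash
python3 -m crank '{"linear":[[-0.005,-0.0065,-0.01],[-0.005,-0.0065,-0.02],[-0.005,-0.0065,-0.02],[-0.005,-0.0065,-0.02],[-0.005,-0.0065,-0.02]],"delta_rot":[[0,0,0.013],[0,0,0.013],[0,0,0.013],[0,0,0.013],[0,0,0.013]],"fingers":[-0.9,-0.9,-0.9,-0.9,-0.9]}'
python3 - <<'E'
from rect import *
f=grab_frame("wrist")
s=observe();p=s['position'];print(p,s['tool_rot'],s['force'],s['moment'])
from fit import fit
print(fit(f,"tab",p[2]+.0088,(p[0],p[1],-6)),fit(f,"nut",.179,(.5192,.1607,-6)))
save(f,"w8",(190,140,310,260),5)
E
```

```text
clock: 16.2
position: [0.519, 0.1602, 0.2223]
tool_rot: [-3.142, -0.0, -0.099]
force: [-0.8, -0.3, -0.3]
grip_width: 0.0085
finger_force: 60.5
[0.51895611 0.16022523 0.22230492] [-3.14149012e+00 -1.04588934e-04 -9.92448423e-02] [ 1.09640702  1.24039062 -0.51994088] [ 0.01703975  0.01422257 -0.01175791]
(array([0.5191, 0.1607]), np.float64(-6.28), np.float64(-166.8)) (array([0.519 , 0.1605]), np.float64(-5.28), np.float64(-81.5))
```

View pics/w8.png

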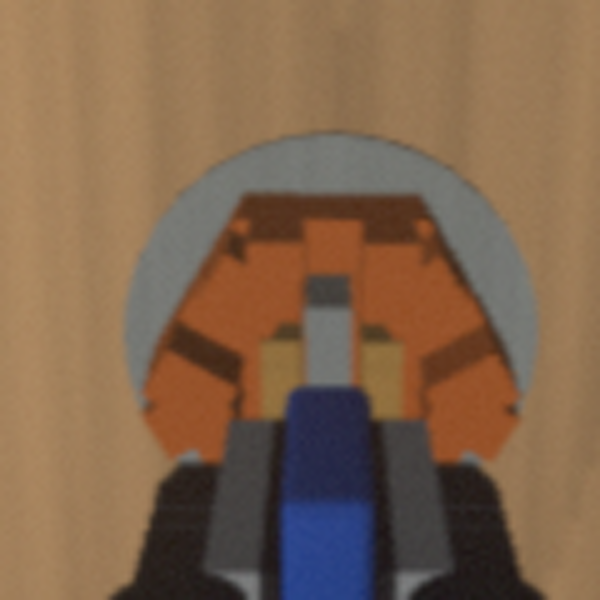

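The blade (303–353) is now over the slot (302–363) and aligned. I'll lower it gently.

```bash
python3 -m crank '{"linear":[[0,-0.001,-0.008],[0,-0.001,-0.016],[0,-0.001,-0.022],[0,-0.001,-0.022],[0,-0.001,-0.022]],"delta_rot":[[0,0,0],[0,0,0],[0,0,0],[0,0,0],[0,0,0]],"fingers":[-0.9,-0.9,-0.9,-0.9,-0.9]}'
python3 -m crank '{"linear":[[0,0,-0.005],[0,0,-0.01],[0,0,-0.014],[0,0,-0.014],[0,0,-0.014]],"delta_rot":[[0,0,0],[0,0,0],[0,0,0],[0,0,0],[0,0,0]],"fingers":[-0.9,-0.9,-0.9,-0.9,-0.9]}'
```

```text
clock: 16.75
position: [0.5189, 0.1599, 0.2167]
tool_rot: [3.142, 0.0, -0.099]
force: [-1.1, -1.5, -0.3]
grip_width: 0.0084
finger_force: 60.5
clock: 17.25
position: [0.5189, 0.1599, 0.2132]
tool_rot: [-3.142, 0.0, -0.099]
force: [0.7, -0.1, -0.6]
grip_width: 0.0091
finger_force: 60.5
```

```bash
python3 -m crank '{"linear":[[0,0,-0.004],[0,0,-0.008],[0,0,-0.012],[0,0,-0.016],[0,0,-0.018]],"delta_rot":[[0,0,0],[0,0,0],[0,0,0],[0,0,0],[0,0,0]],"fingers":[-0.9,-0.9,-0.9,-0.9,-0.9]}'
python3 -m crank '{"linear":[[0,0,-0.002],[0,0,-0.004],[0,0,-0.004]],"delta_rot":[[0,0,0],[0,0,0],[0,0,0]],"fingers":[-0.9,-0.9,-0.9]}'
```

```text
clock: 17.75
position: [0.5189, 0.1599, 0.2086]
tool_rot: [3.142, 0.0, -0.099]
force: [-0.8, 0.7, -0.9]
grip_width: 0.0088
finger_force: 60.5
clock: 18.05
position: [0.5189, 0.1599, 0.2077]
tool_rot: [-3.142, 0.0, -0.099]
force: [-0.0, -0.5, -1.0]
grip_width: 0.009
finger_force: 60.5
```

```bash
python3 -m crank '{"linear":[[0,0,-0.002],[0,0,-0.004],[0,0,-0.004]],"delta_rot":[[0,0,0],[0,0,0],[0,0,0]],"fingers":[-0.9,-0.9,-0.9]}'
python3 -m crank '{"linear":[[0,0,-0.002],[0,0,-0.002],[0,0,-0.002]],"delta_rot":[[0,0,0],[0,0,0],[0,0,0]],"fingers":[-0.9,-0.9,-0.9]}'
```

```text
clock: 18.35
position: [0.5189, 0.1599, 0.2067]
tool_rot: [3.142, 0.0, -0.099]
force: [-0.2, -0.2, -0.1]
grip_width: 0.0086
finger_force: 60.5
clock: 18.65
position: [0.5189, 0.1599, 0.2063]
tool_rot: [-3.142, -0.0, -0.099]
force: [0.5, 0.0, 0.2]
grip_width: 0.0089
finger_force: 60.7
```

```bash
python3 -m crank '{"linear":[[0,0,-0.002],[0,0,-0.002],[0,0,-0.002]],"delta_rot":[[0,0,0],[0,0,0],[0,0,0]],"fingers":[-0.9,-0.9,-0.9]}'
python3 -m crank '{"linear":[[0,0,-0.001],[0,0,-0.001],[0,0,-0.001]],"delta_rot":[[0,0,0],[0,0,0],[0,0,0]],"fingers":[-0.9,-0.9,-0.9]}'
```

```text
clock: 18.95
position: [0.519, 0.1599, 0.2062]
tool_rot: [-3.141, -0.0, -0.099]
force: [-2.0, -1.4, 8.6]
grip_width: 0.009
finger_force: 62.1
clock: 19.25
position: [0.519, 0.1599, 0.2062]
tool_rot: [-3.141, -0.001, -0.099]
force: [-3.9, -1.4, 11.9]
grip_width: 0.0088
finger_force: 62.6
```

```bash
python3 -m crank '{"linear":[[0,0,-0.001],[0,0,-0.001],[0,0,-0.001]],"delta_rot":[[0,0,0],[0,0,0],[0,0,0]],"fingers":[-0.9,-0.9,-0.9]}'
```

```text
clock: 19.55
position: [0.519, 0.16, 0.2061]
tool_rot: [-3.141, -0.001, -0.099]
force: [-5.3, -2.2, 16.7]
grip_width: 0.0093
finger_force: 63.2
```

Seated at the expected height (TCP 0.206). I'll hold about 15 N for over a second.

```bash
python3 -m crank '{"linear":[[0,0,0.0003],[0,0,0.0003],[0,0,0.0003],[0,0,0.0003],[0,0,0.0003]],"delta_rot":[[0,0,0],[0,0,0],[0,0,0],[0,0,0],[0,0,0]],"fingers":[-0.9,-0.9,-0.9,-0.9,-0.9]}'
python3 -m crank '{"linear":[[0,0,0],[0,0,0],[0,0,0],[0,0,0],[0,0,0]],"delta_rot":[[0,0,0],[0,0,0],[0,0,0],[0,0,0],[0,0,0]],"fingers":[-0.9,-0.9,-0.9,-0.9,-0.9]}'
python3 -m crank '{"linear":[[0,0,0],[0,0,0],[0,0,0],[0,0,0],[0,0,0]],"delta_rot":[[0,0,0],[0,0,0],[0,0,0],[0,0,0],[0,0,0]],"fingers":[-0.9,-0.9,-0.9,-0.9,-0.9]}'
```

```text
clock: 20.05
position: [0.519, 0.16, 0.2061]
tool_rot: [-3.141, -0.001, -0.099]
force: [-5.2, -1.8, 15.5]
grip_width: 0.0089
finger_force: 63.0
clock: 20.55
position: [0.519, 0.16, 0.2062]
tool_rot: [-3.141, -0.001, -0.099]
force: [-4.3, -1.6, 15.9]
grip_width: 0.0091
finger_force: 63.0
clock: 21.05
position: [0.519, 0.16, 0.2061]
tool_rot: [-3.141, -0.001, -0.099]
force: [-4.2, -2.0, 15.3]
grip_width: 0.0086
finger_force: 63.0
```

```bash
python3 -m crank '{"linear":[[0,0,0.001],[0,0,0.002],[0,0,0.002]],"delta_rot":[[0,0,0],[0,0,0],[0,0,0]],"fingers":[-0.9,-0.9,-0.9]}'
python3 -m crank '{"linear":[[0,0,0],[0,0,0],[0,0,0],[0,0,0],[0,0,0]],"delta_rot":[[0,0,0],[0,0,0],[0,0,0],[0,0,0],[0,0,0]],"fingers":[-0.6,-0.3,0,0,0]}' 20
python3 -m crank '{"linear":[[0,0,0.05],[0,0,0.15],[0,0,0.3],[0,0,0.4],[0,0,0.4]],"delta_rot":[[0,0,0],[0,0,0],[0,0,0],[0,0,0],[0,0,0]],"fingers":[0,0,0,0,0]}'
python3 - <<'E'
from rect import *
from fit import fit
f=grab_frame("wrist");save(f,"w9",(160,90,340,270),3)
print(fit(f,"tab",.215,(.519,.1605,-6)),fit(f,"nut",.179,(.519,.1605,-6)))
for p in[(.5192,.1607,.215)]: print(proj(f,p))
E
```

```text
clock: 21.35
position: [0.519, 0.1599, 0.2062]
tool_rot: [-3.141, -0.0, -0.099]
force: [-3.5, -0.4, 7.0]
grip_width: 0.0087
finger_force: 61.6
clock: 21.85
position: [0.5189, 0.1599, 0.2058]
tool_rot: [3.142, 0.0, -0.099]
force: [-0.2, -0.6, 0.4]
grip_width: 0.0423
finger_force: 0.0
clock: 22.35
position: [0.5201, 0.1605, 0.3101]
tool_rot: [-3.139, -0.005, -0.099]
force: [0.5, 0.7, -0.1]
grip_width: 0.0424
finger_force: 0.0
(array([0.5188, 0.161 ]), np.float64(-5.33), np.float64(-237.4)) (array([0.5193, 0.1613]), np.float64(-6.52), np.float64(-120.7))
[[256.52173106 199.05371946]]
```

View pics/w9.png

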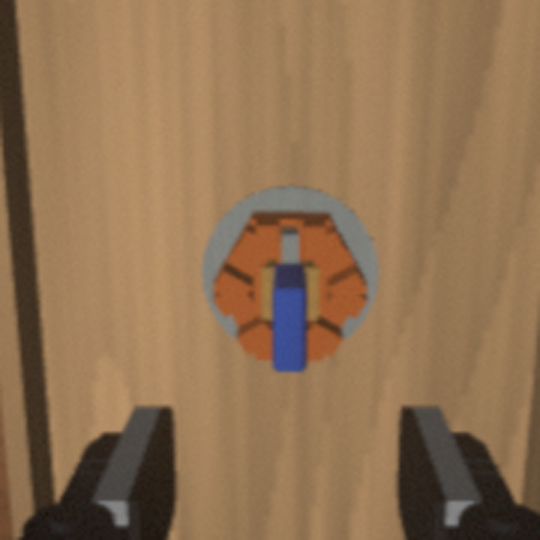

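The key stands upright in the slots (tab (290,320), blade out at (290,245)), the nut is aligned and the gripper is clear.

```bash
python3 -c "
from workcell import bot
print(bot.job_done())"
```

```text
the job is handed in; nothing more can be done
None
```

The castle nut is tightened clockwise to the next slot alignment (camera fit within about 1°); the key is seated in it, was pressed at about 15.5 N for over a second and let go, and the job was handed in at about 22 s.

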